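# Mirror the desk tray for a left-handed colleague

### The arm

A 6-joint arm with a two-finger parallel gripper is mounted at the origin on a cart in front of the work surface, level with it; the furniture and walls round the work are solid. World frame = base frame: x ahead of the robot, y to its left, z up, the work surface at z = 0. Lengths are in mm, angles in degrees, forces in N, time in s.
With the tool pointing down it reaches from about 350 to 850 mm from the base axis. Payload 8.1 kg.
Tool frame: the origin (TCP) lies midway between the tips of the shut fingers; the grasp point (between the pads) lies 19 mm behind it (r.grip_point_offset is the distance from the TCP to the grasp point, in mm); z points along the fingers, y is the line along which they close (so a half turn about z gives the same grasp; the last joint's range is limited). The gripper opens to 85 mm and grips with 20 to 120 N. Pads are 22 mm wide; open, the fingers measure 114 mm over their backs; the gripper's body (76 mm by 85 mm) begins 54 mm behind the grasp point. The pads swing forward as they close: fully open they stand 13 mm farther back than shut.
Start: joints at [-68.205, 7.471, 85.268, -0, 87.261, -4.893], TCP at [269.502, -536.073, 231.292] pointing down, gripper open.
Joint ranges: [-169.43, 169.43], [-51.17, 129.36], [1.28, 143.12], [-76.62, 256.62], [0, 156.53], [-152.29, 152.29]. Speed limits (degrees/s): [136.94, 136.94, 159.86, 180, 180, 180].

### API

Orientations are given as [roll, pitch, yaw] about the fixed x, y, z axes, in that order (R = Rz(yaw) Ry(pitch) Rx(roll)).
In Python, from bench import r gives the robot as it stands.
- The arm moves only by the shell command python3 -m inch 'ROWS' [FORCE]. ROWS is JSON, one flat list of numbers, 7 for each row, row after row: the shift along the world's x, y, z in m, then the turn, a rotation vector about the world's x, y, z in degrees, then the closure in counts, from 0 (fully open) to 255 (shut). A call has 1 to 10 rows; each row shifts and turns the commanded pose from where the row before left it; what a row does not reach is not made up. A row lasts 1/10 s, in which the tool goes at most 50 mm and 8.59 degrees, less where a joint would pass 70% of its speed; a pose out of reach is approached as far as the arm can. A call with a gripper value outside its range is refused whole. The fingers move at their own pace and stop on an object; FORCE is the grip in N (left out, the last holds). Time passes only in rows, so rows that do not move let the fingers close. It gives the time, the measured TCP pose, the force and the opening at its end, in the units of the state.
- r.sense(): the state, without advancing time (a new reading comes with each control period).
- r.snapshot(name): name is "side" or "top"; returns (picture, depth): 400x640x3 uint8, red, green, blue; 400x640 float32, mm along the optical axis (not along the pixel's ray), 0 where there is no reading.
- r.get_calibration(name): a dict with "fovy" (degrees; the focal length in pixels is half the picture's height over the tangent of half this angle, whatever the lens; pixels are square), "cx", "cy" (the principal point, pixels), "position" and "rotation" of the camera in the world. Camera axes: x right, y up, looking along -z (the intrinsics and any distortion apply to the point x, -y, -z); pixel columns grow to the right and rows downward; lengths in mm; the calibration is good to about 2 mm. A picture is of the moment at which its call begins. get_calibration takes no time and is no camera call.
- r.hand_in(): hands the job in, once; it reports no verdict.
The state is a dict: "time": time; "joint_pos": joint angles; "qd": joint speeds; "joint_efforts": joint torques, N m; "tool_pos": TCP position; "tcp_rot": TCP orientation; "ft_force": force on the tool from outside, world axes, zero at the start; "wrist_torque": the same for the moment, N m; "finger_gap": finger opening in mm.
Only numpy, scipy, OpenCV 4.12 (cv2) and the standard library are available. Lean on these libraries where they do the work, as an engineer would, in place of code of your own. Each camera call takes 0.05 s, during which the arm holds its last target. There are 200 camera calls.

### The job

A left-handed colleague takes over this desk: move the four things from the old tray (the one lined with cork pads) to the new, empty tray in reverse order, so that what stood leftmost, as seen from the robot, ends rightmost, and so on along the row. Each ends upright in the middle of its own bay, with the earbud case and the wooden block squared up lengthwise along the row; knock none of the four over on the way.

Things in the scene. Friction and masses are not known exactly. Their poses are not given: they have to be found in the camera images.
- old_tray: old tray, left or right of the new one, with the things on cork pads: fixed grey plastic, 90 mm deep (x) by 324 wide (y), four 76 mm bays in a row along y, 4 mm dividers 13 mm high (end walls 17) over the 6 mm floor, open at front and rear for the fingers. Origin: centre of its underside, on the desk; x to its rear, away from the robot, y to the robot's left; yaw within 0.25 rad.
- new_tray: new tray, empty, without pads, else the same as the old one (sizes there), turned on its own. Origin: centre of its underside, on the desk; x to its rear, away from the robot, y to the robot's left. Bay centres (both trays) at x = 0, y = +120, +40, -40, -120 mm from left to right; the floor's upper face is at z = 6 mm.
- case: closed dark grey earbud case with rounded edges, standing, 26 (x) x 58 (y) x 45 mm high, 46 g; its long side y lies along the row within about 0.15 rad; grasp across the 26 mm. Origin: centre of its underside; z up.
- weight: turned brass paper weight with a knob on top, 30 mm across, 40 mm high, 0.2 kg. Origin: centre of its underside; z up.
- block: plain brown planed wooden block, 38 (x) x 60 (y) x 24 mm high, 35 g; its long side y lies along the row within about 0.15 rad; grasp across the 38 mm. Origin: centre of its underside; z up.
- tin: flat round whitish metal tin, 49 mm across, 19 mm high, 60 g; grasp across its rim. Origin: centre of its underside; z up.
- pad_case: cork pad, 80 (x) x 66 (y) x 2 mm, fixed in the middle of the old tray's bay where the earbud case stands at the start (within 6 mm of the pad's centre); it stays, and marks the bay that thing came from. Origin: centre of its underside, on the tray's floor; axes as the tray's. The pads look alike.
- pad_weight: cork pad, 80 (x) x 66 (y) x 2 mm, fixed in the middle of the old tray's bay where the brass weight stands at the start (within 6 mm of the pad's centre); it stays, and marks the bay that thing came from. Origin: centre of its underside, on the tray's floor; axes as the tray's. The pads look alike.
- pad_block: cork pad, 80 (x) x 66 (y) x 2 mm, fixed in the middle of the old tray's bay where the wooden block stands at the start (within 6 mm of the pad's centre); it stays, and marks the bay that thing came from. Origin: centre of its underside, on the tray's floor; axes as the tray's. The pads look alike.
- pad_tin: cork pad, 80 (x) x 66 (y) x 2 mm, fixed in the middle of the old tray's bay where the tin stands at the start (within 6 mm of the pad's centre); it stays, and marks the bay that thing came from. Origin: centre of its underside, on the tray's floor; axes as the tray's. The pads look alike.
Mind the look-alikes: they are no part of the job. What is shaped like the block but green or purple is not meant.

How it is judged:
By the outcome, as a careful person would: the job done as asked, in the order asked, and still so for the second after the job is handed in, with the robot touching nothing.
It also fails if it takes over 109 s, if anything falls off the work surface, if the arm or the gripper's body presses on something with over 40 N, if the wrist force passes 120 N, or if a joint passes its speed limit or range.

## Working session

There is one attempt and no reset: what is moved stays moved. The work goes in short steps, Python scripts to look and compute and a shell command to move; the robot and the scene stay as the last step left them, time stands still between calls to the robot, and variables do not carry over. Pictures are saved under pics/ and viewed, on a budget of 14 in all, crops included, one or two more only if the job needs it, and the job is handed in when it is done.

```bash
ls; mkdir -p pics; python3 - <<'E'
from bench import r
import cv2,numpy as np,json
for n in("top","side"):
    p,d=r.snapshot(n); cv2.imwrite(f"pics/{n}0.png",p[:,:,::-1]); np.savez(f"{n}0.npz",p=p,d=d)
    print(n,r.get_calibration(n), (d==0).mean(), np.median(d))
print(r.sense())
E
```

```text
pics
top {'fovy': 44.44528752048542, 'cx': 318.51427780374064, 'cy': 205.9677974821475, 'position': array([ 215.7067269 ,   -5.71011056, 1478.5093773 ]), 'rotation': array([  9.73610101,  -0.71144797, -88.90404541])} 0.0038203125 1468.9974
side {'fovy': 51.818708695480055, 'cx': 314.8553812189064, 'cy': 198.6884435385032, 'position': array([ 514.39201651, -917.49738162,  446.04113961]), 'rotation': array([67.36741396,  0.37878466,  3.29294911])} 0.00397265625 929.2567
{'time': 0.1, 'joint_pos': array([-6.82030833e+01,  7.51141111e+00,  8.53235162e+01,  3.96004387e-04,
        8.72613100e+01, -4.89642214e+00]), 'qd': array([ 0.00704672, -0.07492295, -0.15947379,  0.10064671, -0.05864961,
        0.01481054]), 'joint_efforts': array([ 9.79343640e-04, -5.70951855e+01, -5.01941729e+01, -1.54984909e-04,
        8.15581356e-03,  1.10798334e-05]), 'tool_pos': array([ 269.33499043, -535.59659121,  230.33819261]), 'tcp_rot': array([-1.79904148e+02, -8.60838089e-03,  2.66933124e+01]), 'ft_force': array([-0.11553684,  0.45304635,  0.25389736]), 'wrist_torque': array([0.01509795, 0.00208663, 0.01908358]), 'finger_gap': 85.30620401855698}
```

View pics/top0.png

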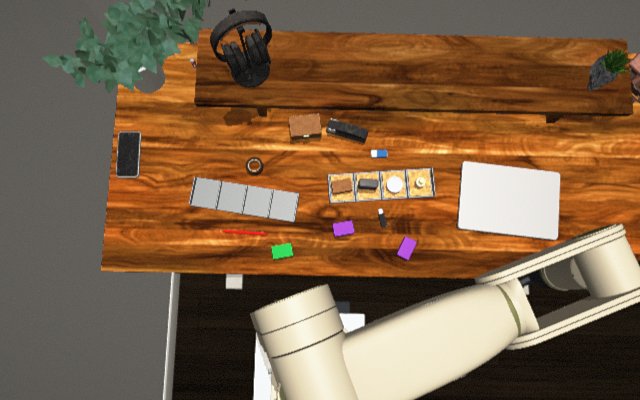

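View pics/side0.png

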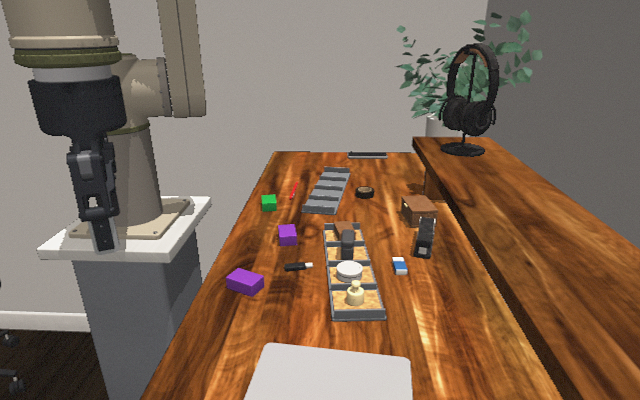

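Top view: the old tray is on the right. From left to right it holds the block (343,186), case (368,185), tin (394,184) and weight (420,183). The new tray is empty at about (245,199), and the purple and green look-alikes are in front. The side view agrees. Next I'll measure.

```bash
cat > h.py <<'E'
import cv2,numpy as np
from scipy.spatial.transform import Rotation as R
from bench import r
def cam(n):
    c=r.get_calibration(n); f=200/np.tan(np.radians(c['fovy']/2))
    return f,c['cx'],c['cy'],np.array(c['position']),R.from_euler('xyz',c['rotation'],degrees=True).as_matrix()
def rays(n,uv):
    f,cx,cy,P,M=cam(n); uv=np.asarray(uv,float)
    return P,np.c_[(uv[:,0]-cx)/f,-(uv[:,1]-cy)/f,-np.ones(len(uv))]@M.T
def onplane(n,uv,z):
    P,d=rays(n,uv); return P+d*((z-P[2])/d[:,2])[:,None]
def withdepth(n,uv,D):
    P,d=rays(n,uv); u=np.asarray(uv).round().astype(int); return P+d*D[u[:,1],u[:,0]][:,None]
def cloud(n,D):
    v,u=np.mgrid[0:400,0:640]; P,d=rays(n,np.c_[u.ravel(),v.ravel()])
    return (P+d*D.ravel()[:,None]).reshape(400,640,3)
E
python3 - <<'E'
from h import *
T=np.load('top0.npz');S=np.load('side0.npz')
ct=cloud('top',T['d']);cs=cloud('side',S['d'])
for u,v in[(245,199),(300,240),(155,200),(180,150),(343,186),(368,185),(394,184),(420,183),(283,251),(510,200),(400,215)]: print('top',u,v,ct[v,u].round(1),T['p'][v,u])
for u,v in[(330,185),(348,268),(355,300),(240,340),(348,237),(270,260)]: print('side',u,v,cs[v,u].round(1),S['p'][v,u])
a=cv2.resize(T['p'][155:235,185:445],None,fx=3,fy=3,interpolation=cv2.INTER_CUBIC)
b=cv2.resize(S['p'][160:325,270:430],None,fx=2,fy=2,interpolation=cv2.INTER_CUBIC)
o=np.zeros((240+330,780,3),np.uint8);o[:240]=a;o[240:,:320]=b
cv2.imwrite('pics/crop1.png',o[:,:,::-1])
E
```

```text
top 245 199 [486.2 206.3   2.1] [119 121 120]
top 300 240 [364.6  35.   -5.5] [158  85  28]
top 155 200 [477.7 481.4  -0.8] [166  82  24]
top 180 150 [636.6 414.8   2.7] [133  67  23]
top 343 186 [527.7 -91.9  28.6] [174 113  68]
top 368 185 [ 525.8 -164.3   59.1] [119 119 115]
top 394 184 [ 537.1 -246.6   29.3] [249 250 251]
top 420 183 [ 542.9 -326.6   25. ] [185 161 110]
top 283 251 [328.1  83.9  20.8] [ 52 220  95]
top 510 200 [ 498.1 -603.7   14.7] [237 234 229]
top 400 215 [ 447.  -269.2    0. ] [146  74  23]
side 330 185 [491.1 208.3  19.9] [184 185 187]
side 348 268 [ 535.7 -250.8   27.4] [244 240 235]
side 355 300 [ 546.2 -339.2   20.4] [188 164 116]
side 240 340 [ 367.1 -422.1    0.6] [191 115  48]
side 348 237 [ 536.3 -175.2   53.1] [103 100  99]
side 270 260 [ 375.6 -182.4   -0.9] [159  89  41]
```

View pics/crop1.png

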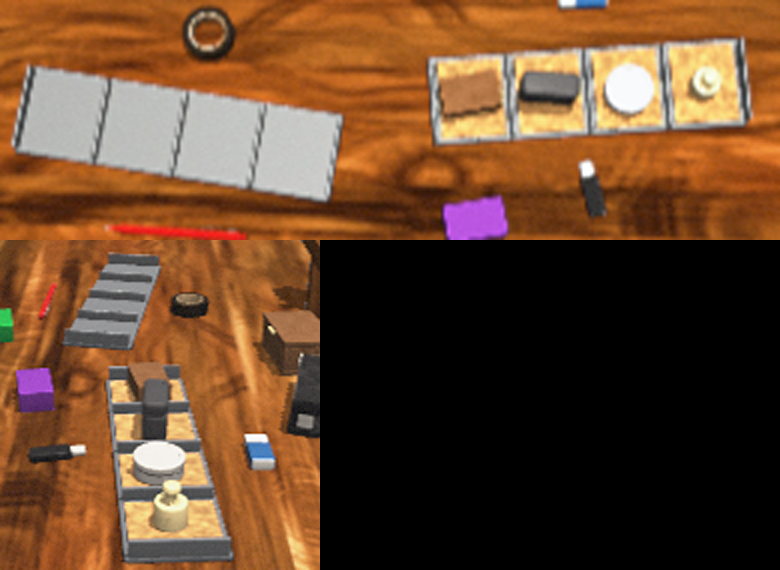

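The crop shows both trays clearly, with nothing in the new one and the four things standing on cork. Next come the masks and contours, projected onto planes at known heights.

```bash
cat > m.py <<'E'
from h import *
import sys
def rect(n,mask,z,k=1):
    # k: contour of mask at upscaled res
    c=max(cv2.findContours(mask,cv2.RETR_EXTERNAL,cv2.CHAIN_APPROX_NONE)[0],key=cv2.contourArea)
    pts=onplane(n,c[:,0,:]/k+(0.5/k-0.5 if k>1 else 0),z)[:,:2].astype(np.float32)
    (x,y),(w,h),a=cv2.minAreaRect(pts)
    if w>h: w,h,a=h,w,a-90     # long side h at angle a+90
    a=(a+90)%180-90             # yaw of tray axes (x short, y long)
    return np.round([x,y,w,h,a],1)
def up(img,box,k=6):
    u0,v0,u1,v1=box; f=cv2.resize(img[v0:v1,u0:u1],None,fx=k,fy=k,interpolation=cv2.INTER_CUBIC); return f
def measure(n,img,box,fn,z,k=6):
    f=up(img,box,k); h=cv2.cvtColor(f,cv2.COLOR_RGB2HSV); m=fn(h).astype(np.uint8)*255
    m=cv2.morphologyEx(m,cv2.MORPH_OPEN,np.ones((5,5),np.uint8))
    c=max(cv2.findContours(m,cv2.RETR_EXTERNAL,cv2.CHAIN_APPROX_NONE)[0],key=cv2.contourArea)
    uv=(c[:,0,:]+.5)/k-.5+np.array(box[:2]); p=onplane(n,uv,z)[:,:2].astype(np.float32)
    (x,y),(w,hh),a=cv2.minAreaRect(p)
    if w>hh: w,hh,a=hh,w,a-90
    a=(a+90)%180-90
    mm=cv2.moments(p.reshape(-1,1,2)); cen=(mm['m10']/mm['m00'],mm['m01']/mm['m00'])
    return np.round([x,y,w,hh,a,*cen],1), np.round(uv.mean(0),1)
E
python3 - <<'E'
from m import *
T=np.load('top0.npz')['p']
grey=lambda h:(h[...,1]<60)&(h[...,2]>45)
print('new(z6)',measure('top',T,(180,165,310,230),grey,6))
print('new(z14)',measure('top',T,(180,165,310,230),grey,14))
cork=lambda h:(h[...,0]>10)&(h[...,0]<26)&(h[...,1]>60)&(h[...,2]>150)
f=up(T,(325,165,440,206),6);hs=cv2.cvtColor(f,cv2.COLOR_RGB2HSV)
for u,v in[(335,175),(343,186),(360,175),(368,185),(394,184),(420,183),(410,175),(320,175),(341,200),(330,190)]: print(u,v,cv2.cvtColor(T[v:v+1,u:u+1],cv2.COLOR_RGB2HSV)[0,0])
print('block',measure('top',T,(332,176,353,196),lambda h:(h[...,1]<170)&(h[...,1]>110)&(h[...,2]<200),32))
print('case',measure('top',T,(357,175,380,194),lambda h:(h[...,1]<60),53))
print('tin',measure('top',T,(384,174,405,195),lambda h:(h[...,1]<45)&(h[...,2]>170),27))
print('knob',measure('top',T,(413,176,428,191),lambda h:(h[...,1]<110)&(h[...,2]>120),46))
print('oldout',measure('top',T,(325,162,438,206),lambda h:(h[...,1]<70),20))
E
```

```text
new(z6) (array([485.1, 209.7,  92.5, 329.1,  -8. , 485.5, 209.3]), array([244.1, 199.1]))
new(z14) (array([483.7, 208.6,  92. , 327.3,  -8. , 484.1, 208.2]), array([244.1, 199.1]))
335 175 [ 22  65 243]
343 186 [ 13 155 174]
360 175 [ 19 139 245]
368 185 [ 30   9 119]
394 184 [105   2 251]
420 183 [ 20 103 185]
410 175 [ 24 122 251]
320 175 [ 14 216 157]
341 200 [ 14  98 226]
330 190 [ 53   5 187]
block (array([524.3, -85.9,  46.5,  64.4,  11.2, 524.4, -86.5]), array([340.7, 186.9]))
case (array([ 5.334e+02, -1.675e+02,  5.290e+01,  6.320e+01, -1.000e-01,
        5.323e+02, -1.686e+02]), array([371.8, 183.4]))
tin (array([ 537.8, -247.9,   48.7,   50.1,   53.7,  537.6, -248. ]), array([394.3, 184. ]))
knob (array([ 542.5, -322.4,   31.4,   32.9,   44.6,  542.5, -322.7]), array([420.2, 181.6]))
oldout (array([ 535. , -208.8,   92.3,  326.4,    5.1,  537.7, -250.9]), array([372.9, 187.2]))
```

```bash
python3 - <<'E'
from m import *
T=np.load('top0.npz')['p'];S=np.load('side0.npz')['p']
print('case',measure('top',T,(357,175,380,194),lambda h:(h[...,1]<80)&(h[...,2]<150),53))
for t in (130,110): print(t,measure('top',T,(357,175,380,194),lambda h:(h[...,1]<80)&(h[...,2]<t),53))
# new tray long edges: per column, rows of grey (subpixel)
def edges(img,cols,v0,v1,fn,k=6):
    top=[];bot=[]
    for u in cols:
        col=cv2.resize(img[v0:v1,u:u+1],(1,(v1-v0)*k),interpolation=cv2.INTER_CUBIC)
        m=np.where(fn(cv2.cvtColor(col,cv2.COLOR_RGB2HSV))[:,0])[0]
        top.append((u,m.min()/k+v0-.5)); bot.append((u,(m.max()+1)/k+v0-.5))
    return np.array(top),np.array(bot)
g=lambda h:(h[...,1]<110)&(h[...,2]>45)
def line(p): 
    a,b=np.polyfit(p[:,1],p[:,0],1); res=p[:,0]-a*p[:,1]-b; k=abs(res)<2.5; a,b=np.polyfit(p[k,1],p[k,0],1); return a,b,np.std(res[k])
t,b=edges(T,range(200,292),165,230,g)
R6=line(onplane('top',t,6));F0=line(onplane('top',b,0))
print('new rear',R6,'front',F0, np.degrees(np.arctan([R6[0],F0[0]])))
for y in (207.5,): print('x at y',R6[0]*y+R6[1],F0[0]*y+F0[1])
# divider profile along tray mid: brightness along image line through middle
p=np.array([t.mean(0),b.mean(0)]).mean(0); sl=np.polyfit(t[:,0],(t[:,1]+b[:,1])/2,1)
us=np.arange(185,303,.25); vs=np.polyval(sl,us)
pr=np.mean([cv2.remap(T.astype(np.float32).mean(2),us[None].astype(np.float32),(vs+o)[None].astype(np.float32),1)[0] for o in (-6,-4,-2,0,2,4,6)],0)
for u,v,q in list(zip(us,vs,pr)):
    if q<105 : print(u,round(v,1),int(q),onplane('top',[(u,v)],19)[0].round(0)[:2],end='; ')
o=np.zeros((320,460,3),np.uint8)
E
```

```text
case (array([ 5.258e+02, -1.631e+02,  4.140e+01,  6.430e+01,  3.000e-01,
        5.310e+02, -1.637e+02]), array([365.6, 184.7]))
130 (array([ 5.258e+02, -1.623e+02,  3.940e+01,  6.280e+01,  3.000e-01,
        5.305e+02, -1.633e+02]), array([365.6, 184.7]))
110 (array([ 522.5, -161.2,   20.8,   55.2,  -16.3,  522.5, -159.1]), array([365.6, 186.1]))Traceback (most recent call last):
  File "<stdin>", line 17, in <module>
  File "<stdin>", line 15, in line
    raise TypeError("expected non-empty vector for x")
TypeError: expected non-empty vector for x
```

```bash
cat > m2.py <<'E'
from m import *
def edges(img,box,fn,cols,k=6):
    m=fn(cv2.cvtColor(up(img,box,k),cv2.COLOR_RGB2HSV)).astype(np.uint8)
    n,l,s,_=cv2.connectedComponentsWithStats(m); m=l==1+s[1:,4].argmax()
    t=[];b=[]
    for u in cols:
        c=np.where(m[:,int((u-box[0]+.5)*k)])[0]; t.append((u,(c.min())/k+box[1]-.5)); b.append((u,(c.max()+1)/k+box[1]-.5))
    return np.array(t),np.array(b)
def line(p):
    k=np.ones(len(p),bool)
    for _ in range(6):
        a,b=np.polyfit(p[k,1],p[k,0],1); res=p[:,0]-a*p[:,1]-b; k=abs(res)<max(1.2*np.median(abs(res))*1.5,.5)
    return a,b,np.std(res[k]),k.sum()
def tri(uv1,uv2):
    P,d=rays('top',[uv1]);Q,e=rays('side',[uv2]); A=np.c_[d[0],-e[0]]; s=np.linalg.lstsq(A,Q-P,rcond=None)[0]
    a,b=P+s[0]*d[0],Q+s[1]*e[0]; return ((a+b)/2).round(1),np.linalg.norm(a-b).round(1)
E
python3 - <<'E'
from m2 import *
T=np.load('top0.npz')['p'];S=np.load('side0.npz')['p']
t,b=edges(T,(180,165,310,230),lambda h:(h[...,1]<80)&(h[...,2]>80),np.arange(200,292,.5))
R6=line(onplane('top',t,6));F0=line(onplane('top',b,0))
print('new rear',np.round(R6,3),'front',np.round(F0,3), np.degrees(np.arctan([R6[0],F0[0]])))
y=207.5; print('x at y',R6[0]*y+R6[1],F0[0]*y+F0[1])
sl=np.polyfit(t[:,0],(t[:,1]+b[:,1])/2,1); us=np.arange(185,303,.25); vs=np.polyval(sl,us)
pr=np.mean([cv2.remap(T.astype(np.float32).mean(2),us[None].astype(np.float32),(vs+o)[None].astype(np.float32),1)[0] for o in (-6,-4,-2,0,2,4,6)],0)
for u,v,q in zip(us,vs,pr):
    if q<112: print(u,int(q),onplane('top',[(u,v)],19)[0].round(0)[:2],end='; ')
print()
# upscaled pictures of things with pixel grids
k=16
a=cv2.resize(T[174:198,328:376],None,fx=k,fy=k,interpolation=1); c=cv2.resize(T[172:196,382:430],None,fx=k,fy=k,interpolation=1)
o=np.vstack([a[:290],c[:290]]); 
for i in range(0,48,4): 
    cv2.putText(o,str(328+i),(i*k,8),0,.3,(0,255,0)); cv2.putText(o,str(382+i),(i*k,298),0,.3,(0,255,0))
for i in range(0,18,3): cv2.putText(o,str(174+i),(0,i*k+8),0,.3,(255,0,0)); cv2.putText(o,str(172+i),(0,290+i*k+8),0,.3,(255,0,0))
cv2.imwrite('pics/crop2.png',o[:,:,::-1]); 
k=5; s=cv2.resize(S[208:328,318:418],None,fx=k,fy=k,interpolation=1)
for i in range(0,100,10): cv2.putText(s,str(318+i),(i*k,10),0,.35,(0,255,0)); 
for i in range(0,120,10): cv2.putText(s,str(208+i),(0,i*k+8),0,.35,(255,255,0))
cv2.imwrite('pics/crop3.png',s[:,:,::-1])
E
```

```text
new rear [1.41000e-01 5.01805e+02 2.56000e-01 1.52000e+02] front [1.45000e-01 4.10277e+02 2.45000e-01 1.39000e+02] [8.04936756 8.25878163]
x at y 531.1494121044788 440.3951378735632
185.0 97 [509. 387.]; 185.25 97 [509. 386.]; 185.5 97 [508. 385.]; 185.75 97 [508. 384.]; 186.0 97 [508. 384.]; 186.25 97 [508. 383.]; 186.5 98 [508. 382.]; 186.75 98 [508. 381.]; 187.0 99 [508. 381.]; 187.25 99 [508. 380.]; 187.5 99 [508. 379.]; 187.75 99 [507. 378.]; 188.0 99 [507. 378.]; 188.25 100 [507. 377.]; 188.5 101 [507. 376.]; 188.75 102 [507. 375.]; 189.0 104 [507. 375.]; 189.25 108 [507. 374.]; 192.0 107 [506. 365.]; 192.25 108 [505. 365.]; 192.5 108 [505. 364.]; 192.75 109 [505. 363.]; 193.0 109 [505. 362.]; 297.0 108 [460.  46.]; 297.25 106 [460.  45.]; 297.5 104 [460.  44.]; 297.75 102 [460.  44.]; 298.0 100 [459.  43.]; 298.25 102 [459.  42.]; 298.5 104 [459.  41.]; 298.75 105 [459.  41.]; 299.0 106 [459.  40.]; 299.25 107 [459.  39.]; 299.5 107 [459.  38.]; 299.75 108 [459.  38.]; 300.0 108 [459.  37.]; 300.25 109 [458.  36.]; 300.5 109 [458.  35.]; 300.75 109 [458.  34.]; 301.0 109 [458.  34.]; 301.25 109 [458.  33.]; 301.5 109 [458.  32.]; 301.75 109 [458.  31.]; 302.0 109 [458.  31.]; 302.25 109 [458.  30.]; 302.5 109 [457.  29.]; 302.75 109 [457.  28.];
```

View pics/crop2.png

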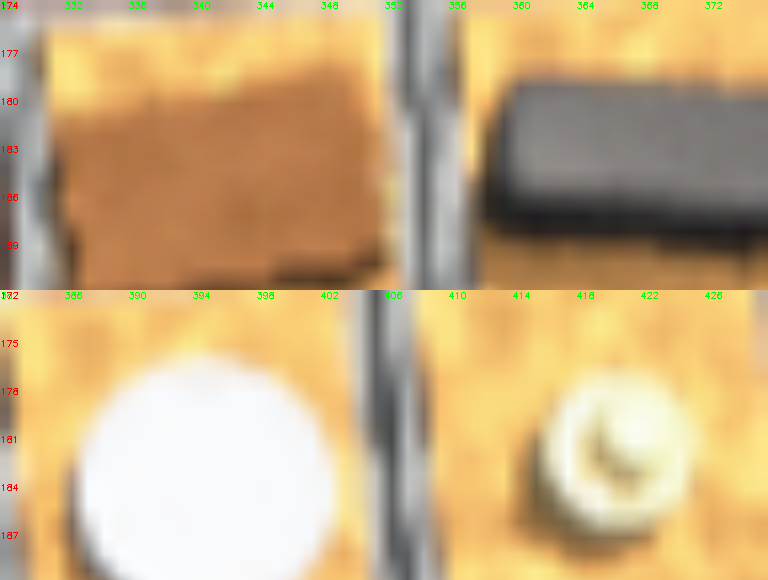

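View pics/crop3.png

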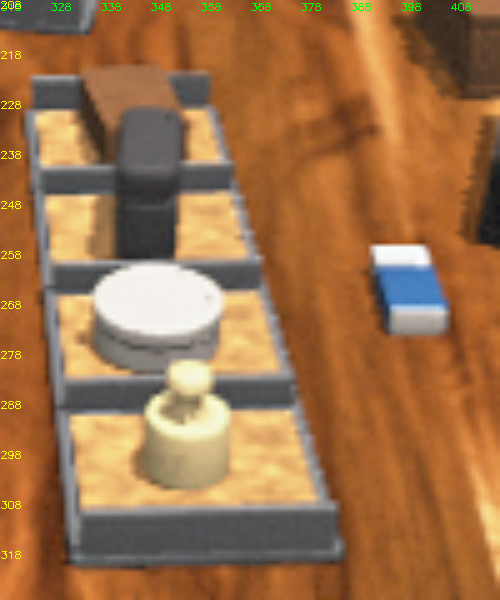

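Crop 2 shows the block top spanning (331–351, 178–192), the case top (358–378, 179–186), the tin centred on (394,184) and the weight body centred on (419.5,181.5) with its knob at (421,180.5). Crop 3 shows the tin top at (349.5,267), the knob at (355.5,283) and the case top at (347,230). I'll triangulate these as a cross-check.

```bash
python3 - <<'E'
from m2 import *
T=np.load('top0.npz')['p']
print('tin',tri((394.3,184),(349.5,266.5)));print('knob',tri((420.9,180.3),(355.5,283)))
print('body z30',onplane('top',[(419.6,181.7)],30))
for th in(70,85,95): print('casetop',measure('top',T,(357,175,380,194),lambda h:(h[...,1]<70)&(h[...,2]<150)&(h[...,2]>th),53))
print('block',measure('top',T,(329,176,353,196),lambda h:(h[...,1]<175)&(h[...,1]>115)&(h[...,2]<215)&(h[...,2]>140),32))
q=onplane('top',[(331,181.3),(350,178.2),(351.3,189.8),(332.5,193)],32);print(q.mean(0),q.round())
E
```

```text
tin (array([ 537.9, -247.6,   28.6]), np.float64(1.2))
knob (array([ 546.8, -325.1,   44.9]), np.float64(0.1))
body z30 [[ 545.83076051 -324.37794354   30.        ]]
casetop (array([ 534.4, -165.8,   23.4,   57.9,   -3.5,  534.3, -166. ]), array([368.4, 182.7]))
casetop (array([ 534.8, -166.4,   22.4,   56.8,   -3. ,  534.7, -166.4]), array([368.5, 182.5]))
casetop (array([ 535. , -166.9,   21.6,   55.9,   -2.6,  535. , -166.7]), array([368.5, 182.4]))
block (array([529.7, -87.2,  38.8,  62. ,  11.2, 529.6, -86.8]), array([341.1, 185.2]))
[528.22584656 -86.28238333  32.        ] [[ 541.  -55.   32.]
 [ 552. -113.   32.]
 [ 516. -117.   32.]
 [ 505.  -60.   32.]]
```

```bash
python3 -m inch '[0.02,0.02,0,0,0,8.5,0, 0.02,0.02,0,0,0,8.5,0, 0.02,0.02,0,0,0,8.5,0, 0.03,0.02,0,0,0,8.5,0, 0.03,0.02,0,0,0,8.5,0, 0.03,0.02,0,0,0,8.5,0, 0.03,0.02,0,0,0,8.5,0, 0.03,0.02,0,0,0,8.5,0, 0.03,0.03,0,0,0,0,0, 0.03,0.02,0,0,0,0,0]' 40
```

```text
time: 1.1
tool_pos: [540.4, -324.1, 230.7]
tcp_rot: [-180.0, -0.1, 94.7]
ft_force: [0.5, -0.3, 0.2]
finger_gap: 85.1
```

All the checks are consistent: block 39×62 mm at 11°, case at −3°, tin and knob heights correct. The new tray's centre is (485.8, 207.5) at −8.15°, and its measured depth is 89.8 mm. I'll take the weight first.

```bash
python3 -m inch '[0.0055,-0.001,-0.03,0,0,0,0, 0,0,-0.04,0,0,0,0, 0,0,-0.04,0,0,0,0, 0,0,-0.04,0,0,0,0, 0,0,-0.03,0,0,0,0, 0,0,-0.02,0,0,0,0, 0,0,-0.015,0,0,0,0, 0,0,-0.005,0,0,0,0, 0,0,0,0,0,0,0]' 40; python3 -m inch '[0,0,0,0,0,0,255, 0,0,0,0,0,0,255, 0,0,0,0,0,0,255, 0,0,0,0,0,0,255, 0,0,0,0,0,0,255, 0,0,0,0,0,0,255, 0,0,0,0,0,0,255,0,0,0,0,0,0,255]' 40
```

```text
time: 2.0
tool_pos: [544.8, -326.9, 10.9]
tcp_rot: [-180.0, -0.0, 94.7]
ft_force: [-0.6, 0.1, 1.0]
finger_gap: 85.5
time: 2.8
tool_pos: [545.7, -327.5, 12.5]
tcp_rot: [179.9, 0.1, 94.7]
ft_force: [-0.4, 1.2, 5.8]
finger_gap: 27.9
```

```bash
python3 -m inch '[0,0,0.02,0,0,0,255, 0,0,0.03,0,0,0,255, 0,0,0.04,0,0,0,255, 0,0.01,0.02,0,0,0,255, -0.003,0.03,0,0,0,-2,255, -0.003,0.04,0,0,0,-2,255, -0.003,0.045,0,0,0,-2,255, -0.003,0.045,0,0,0,-2,255, -0.003,0.045,0,0,0,-2,255, -0.003,0.045,0,0,0,-2.8,255]' && python3 -m inch '[-0.003,0.045,0,0,0,0,255, -0.003,0.045,0,0,0,0,255, -0.003,0.045,0,0,0,0,255, -0.003,0.045,0,0,0,0,255, -0.003,0.045,0,0,0,0,255, -0.003,0.045,0,0,0,0,255, -0.003,0.045,0,0,0,0,255, -0.002,0.045,0,0,0,0,255, -0.002,0.02,0,0,0,0,255, 0,0.01,0,0,0,0,255]';  python3 -m inch '[0,0,0,0,0,0,255,0,0,0,0,0,0,255]'
```

```text
time: 3.8
tool_pos: [526.1, -65.3, 120.9]
tcp_rot: [-180.0, -0.0, 81.8]
ft_force: [1.0, 0.2, -2.0]
finger_gap: 27.7
time: 4.8
tool_pos: [500.9, 324.9, 120.7]
tcp_rot: [-179.9, 0.0, 82.0]
ft_force: [-0.6, 0.3, -1.8]
finger_gap: 27.5
time: 5.0
tool_pos: [502.0, 321.8, 120.9]
tcp_rot: [-180.0, 0.1, 81.9]
ft_force: [0.6, 0.8, -1.3]
finger_gap: 27.8
```

```bash
python3 -m inch '[0.001,0.0015,-0.03,0,0,0,255, 0,0,-0.035,0,0,0,255, 0,0,-0.025,0,0,0,255, 0,0,-0.012,0,0,0,255, 0,0,-0.006,0,0,0,255, 0,0,-0.003,0,0,0,255, 0,0,-0.0005,0,0,0,255, 0,0,0,0,0,0,255]' ; python3 -m inch '[0,0,0,0,0,0,200, 0,0,0,0,0,0,160, 0,0,0,0,0,0,100,0,0,0,0,0,0,0,0,0,0,0,0,0,0,0,0,0,0,0,0,0,0,0,0,0,0,0,0]'; python3 -m inch '[0,0,0.02,0,0,0,0,0,0,0.03,0,0,0,0,0,0,0.04,0,0,0,0,0,-0.02,0.02,0,0,0,0,0.003,-0.045,0,0,0,0,0,0.003,-0.045,0,0,0,0,0,0.003,-0.045,0,0,0,0,0,0.003,-0.045,0,0,0,2.8,0,0.003,-0.045,0,0,0,5,0, 0.003,-0.045,0,0,0,5,0]'
```

```text
time: 5.8
tool_pos: [504.1, 324.9, 11.2]
tcp_rot: [179.9, -0.1, 81.9]
ft_force: [-0.4, 0.4, -2.0]
finger_gap: 27.4
time: 6.5
tool_pos: [503.0, 324.4, 9.8]
tcp_rot: [-180.0, 0.0, 81.9]
ft_force: [0.4, -0.8, -0.2]
finger_gap: 85.0
time: 7.5
tool_pos: [520.8, 32.7, 120.0]
tcp_rot: [180.0, 0.0, 94.9]
ft_force: [0.6, 0.6, 0.2]
finger_gap: 85.5
```

```bash
python3 - <<'E'
from m2 import *
T,d=r.snapshot('top'); S,_=r.snapshot('side'); np.savez('t1.npz',p=T,d=d,s=S)
o=np.vstack([cv2.resize(T[160:240,180:440],None,fx=3,fy=3,interpolation=2),cv2.resize(S[150:330,230:490],None,fx=1.9,fy=1.9)[:, :].copy() if 0 else cv2.resize(S[155:275,240:500],(780,360),interpolation=2)])
cv2.imwrite('pics/p4.png',o[:,:,::-1])
E
```

```text
(no output)
```

View pics/p4.png

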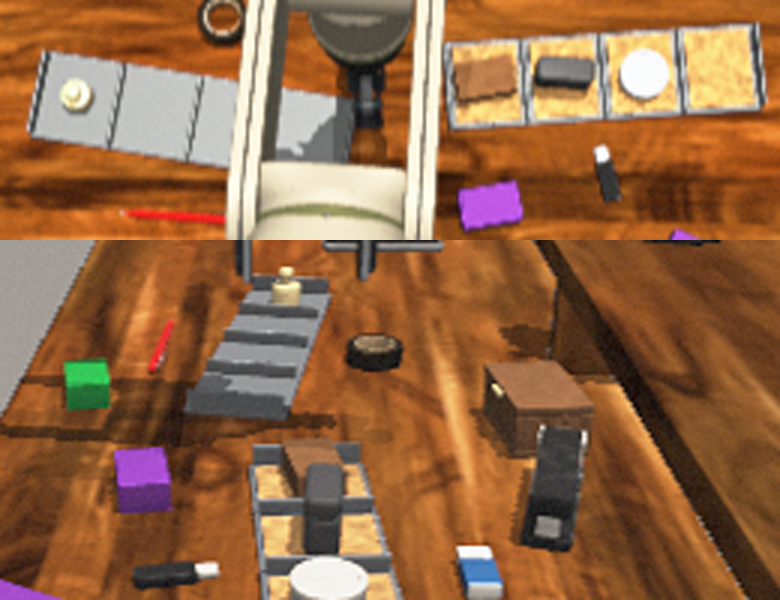

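The weight stands upright, near the middle of the leftmost new bay (crop (76,94)), and the other three are undisturbed. The tin is next.

```bash
python3 -c "
from m2 import *
p=onplane('top',[(205.2,191.2)],28)[0];d=p[:2]-[485.8,207.5];a=np.radians(-8.15);print(p,d@[np.cos(a),np.sin(a)],d@[-np.sin(a),np.cos(a)])"
python3 -m inch '[0.003,-0.045,0,0,0,0,0,0.003,-0.045,0,0,0,0,0,0.003,-0.045,0,0,0,0,0,0.003,-0.045,0,0,0,0,0,0.003,-0.045,0,0,0,0,0,0.002,-0.035,0,0,0,0,0,0,-0.015,-0.01,0,0,0,0,0,-0.007,-0.02,0,0,0,0,0,0,-0.03,0,0,0,0,0,0,-0.03,0,0,0,0]'; python3 -m inch '[0,0,-0.015,0,0,0,0,0,0,-0.008,0,0,0,0,0,0,0,0,0,0,0,0,0,0,0,0,0,200,0,0,0,0,0,0,255,0,0,0,0,0,0,255,0,0,0,0,0,0,255,0,0,0,0,0,0,255,0,0,0,0,0,0,255]' 40
```

```text
[502.79003703 323.31604054  28.        ] 0.39976628296870587 117.05493066323785
time: 8.6
tool_pos: [538.3, -246.7, 28.6]
tcp_rot: [180.0, -0.0, 94.6]
ft_force: [-0.3, 0.1, 0.7]
finger_gap: 85.6
time: 9.5
tool_pos: [539.5, -248.2, 8.8]
tcp_rot: [179.8, 0.1, 94.7]
ft_force: [0.4, 0.8, 6.9]
finger_gap: 46.4
```

```bash
python3 -m inch '[0,0,0.02,0,0,0,255, 0,0,0.03,0,0,0,255, 0,0,0.04,0,0,0,255, 0,0.02,0.02,0,0,0,255, -0.004,0.036,0,0,0,-2,255, -0.004,0.045,0,0,0,-2,255, -0.004,0.045,0,0,0,-2,255, -0.004,0.045,0,0,0,-2,255, -0.004,0.045,0,0,0,-2,255, -0.004,0.045,0,0,0,-2.85,255]' && python3 -m inch '[-0.004,0.045,0,0,0,0,255, -0.004,0.045,0,0,0,0,255, -0.004,0.045,0,0,0,0,255, -0.004,0.045,0,0,0,0,255, -0.004,0.02,0,0,0,0,255, -0.0025,0.015,0,0,0,0,255, 0,0,-0.03,0,0,0,255,0,0,-0.03,0,0,0,255,0,0,-0.03,0,0,0,255, 0,0,-0.01,0,0,0,255]'
```

```text
time: 10.5
tool_pos: [513.9, 35.1, 117.6]
tcp_rot: [179.9, -0.0, 81.7]
ft_force: [0.4, 1.4, -1.0]
finger_gap: 46.2
time: 11.5
tool_pos: [489.3, 246.9, 13.6]
tcp_rot: [-179.7, 0.2, 81.8]
ft_force: [-0.7, 0.0, -1.6]
finger_gap: 46.2
```

```bash
python3 -m inch '[0,0,-0.006,0,0,0,255,0,0,-0.004,0,0,0,255,0,0,-0.0015,0,0,0,255,0,0,0,0,0,0,200, 0,0,0,0,0,0,160, 0,0,0,0,0,0,100,0,0,0,0,0,0,0,0,0,0,0,0,0,0,0,0,0,0,0,0,0]' ; python3 -m inch '[0,0,0.02,0,0,0,0,0,0,0.03,0,0,0,0,0,0,0.04,0,0,0,0,0,-0.02,0.02,0,0,0,0,0.004,-0.04,0,0,0,0,0,0.004,-0.045,0,0,0,0,0,0.004,-0.045,0,0,0,0,0,0.005,-0.045,0,0,0,1,0,0.005,-0.045,0,0,0,2,0, 0.005,-0.045,0,0,0,2.1,0]' ;  python3 -m inch '[0.005,-0.045,0,0,0,0,0,0.005,-0.045,0,0,0,0,0,0.005,-0.025,0,0,0,0,0,0.0011,-0.0146,0,0,0,0,0,0,0,0,0,0,0,0,0,0,0,0,0,0,0]'
```

```text
time: 12.4
tool_pos: [491.5, 248.5, 5.3]
tcp_rot: [-180.0, -0.0, 81.8]
ft_force: [-0.1, -0.1, -0.7]
finger_gap: 85.2
time: 13.4
tool_pos: [518.4, -38.3, 115.4]
tcp_rot: [180.0, 0.0, 87.0]
ft_force: [0.3, 0.1, 0.3]
finger_gap: 85.4
time: 14.0
tool_pos: [534.4, -165.3, 115.0]
tcp_rot: [-180.0, -0.0, 86.9]
ft_force: [0.5, 0.1, -0.2]
finger_gap: 85.8
```

```bash
cat > look.py <<'E'
from m2 import *
import sys
T,d=r.snapshot('top'); np.savez('t2.npz',p=T,d=d)
o=np.vstack([cv2.resize(T[160:240,180:440],None,fx=3,fy=3,interpolation=2),cv2.resize(T[165:232,186:306],None,fx=5,fy=5,interpolation=2)[:,:600].copy() if 0 else cv2.copyMakeBorder(cv2.resize(T[165:232,186:306],None,fx=5,fy=5,interpolation=2),0,0,0,180,0)])
cv2.imwrite(sys.argv[1],o[:,:,::-1])
E
python3 look.py pics/p5.png
```

```text
(no output)
```

View pics/p5.png

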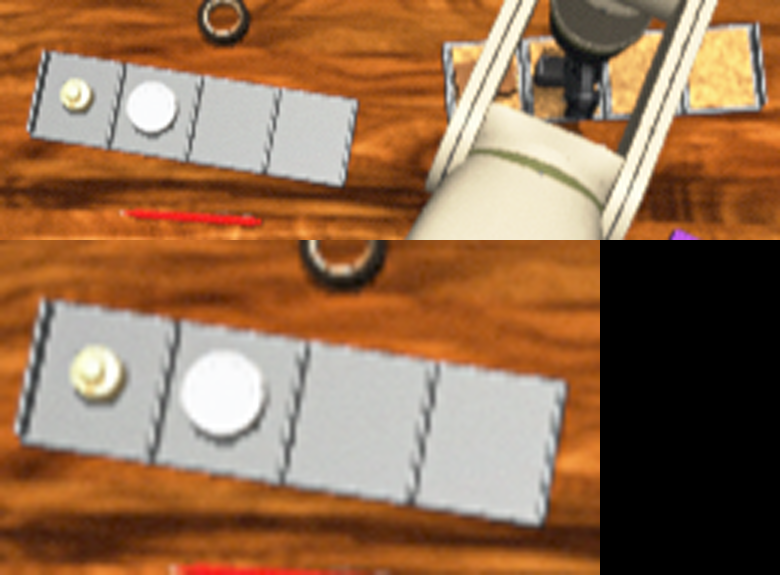

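The weight (crop (97,373)) and tin (222,394) stand well inside their bays. I'll put numbers on that and take the case.

```bash
cat > chk.py <<'E'
from m2 import *
T=np.load('t2.npz')['p']; a=np.radians(-8.15)
def tr(p): d=np.array(p[:2])-[485.8,207.5]; return np.round([d@[np.cos(a),np.sin(a)],d@[-np.sin(a),np.cos(a)]],1)
def go(nm,box,fn,z):
    m=measure('top',T,box,fn,z)[0]; print(nm,m,'tray',tr(m[:2]),tr(m[5:7]))
go('tin',(218,180,244,206),lambda h:(h[...,2]>215),25)
go('weight',(196,178,216,204),lambda h:(h[...,1]>28)&(h[...,0]>12)&(h[...,0]<40)&(h[...,2]>130),28)
E
python3 chk.py
python3 -m inch '[0,-0.0005,-0.03,0,0,0,0,0,0,-0.03,0,0,0,0,0,0,-0.025,0,0,0,0,0,0,-0.012,0,0,0,0,0,0,-0.004,0,0,0,0,0,0,0,0,0,0,0]'; python3 -m inch '[0,0,0,0,0,0,200,0,0,0,0,0,0,255,0,0,0,0,0,0,255,0,0,0,0,0,0,255,0,0,0,0,0,0,255,0,0,0,0,0,0,255,0,0,0,0,0,0,255,0,0,0,0,0,0,255]' 40
```

```text
tin [494.2 248.6  49.1  49.4  52.7 494.1 249. ] tray [ 2.5 41.9] [ 2.3 42.3]
weight [502.8 325.   31.2  32.3 -35.1 502.4 326.4] tray [  0.2 118.7] [ -0.4 120.1]
time: 14.65
tool_pos: [534.8, -166.0, 14.5]
tcp_rot: [-180.0, -0.0, 87.0]
ft_force: [-0.2, 0.2, 0.3]
finger_gap: 85.3
time: 15.45
tool_pos: [535.1, -166.9, 15.0]
tcp_rot: [179.9, 0.0, 86.9]
ft_force: [-1.2, -0.1, 6.1]
finger_gap: 25.6
```

```bash
python3 -m inch '[0,0,0.02,0,0,0,255, 0,0,0.03,0,0,0,255, 0,0,0.04,0,0,0,255, 0,0.02,0.02,0,0,0,255, -0.006,0.036,0,0,0,-2,255, -0.006,0.045,0,0,0,-2,255, -0.006,0.045,0,0,0,-1.15,255, -0.006,0.045,0,0,0,0,255, -0.006,0.045,0,0,0,0,255, -0.006,0.045,0,0,0,0,255]' && python3 -m inch '[-0.006,0.03,0,0,0,0,255, -0.006,0.015,0,0,0,0,255, -0.0065,0.008,0,0,0,0,255, 0,0,-0.03,0,0,0,255,0,0,-0.03,0,0,0,255,0,0,-0.03,0,0,0,255, 0,0,-0.012,0,0,0,255, 0,0,-0.006,0,0,0,255,0,0,-0.0035,0,0,0,255,0,0,0,0,0,0,255]'
```

```text
time: 16.45
tool_pos: [497.9, 115.9, 124.2]
tcp_rot: [-180.0, -0.0, 81.8]
ft_force: [1.0, 0.0, 0.1]
finger_gap: 25.0
time: 17.45
tool_pos: [481.1, 167.3, 13.8]
tcp_rot: [179.9, -0.0, 81.8]
ft_force: [0.1, 0.3, -0.8]
finger_gap: 25.2
```

```bash
python3 -m inch '[0,0,0,0,0,0,200, 0,0,0,0,0,0,160, 0,0,0,0,0,0,100,0,0,0,0,0,0,0,0,0,0,0,0,0,0,0,0,0,0,0,0,0, 0,0,0.02,0,0,0,0,0,0,0.03,0,0,0,0,0,0,0.04,0,0,0,0,0,-0.02,0.02,0,0,0,0]' ; python3 -m inch '[0.008,-0.04,0,0,0,3,0,0.008,-0.045,0,0,0,4,0,0.008,-0.045,0,0,0,4,0,0.008,-0.045,0,0,0,4,0,0.008,-0.04,0,0,0,4,0, 0.009,-0.019,-0.01,0,0,0,0,0,0,-0.03,0,0,0,0,0,0,-0.035,0,0,0,0,0,0,-0.025,0,0,0,0,0,0,-0.0138,0,0,0,0]'; python3 -m inch '[0,0,0,0,0,0,0,0,0,0,0,0,0,200,0,0,0,0,0,0,255,0,0,0,0,0,0,255,0,0,0,0,0,0,255,0,0,0,0,0,0,255,0,0,0,0,0,0,255]' 40
```

```text
time: 18.45
tool_pos: [481.6, 148.9, 126.4]
tcp_rot: [179.8, -0.1, 81.9]
ft_force: [1.1, -0.3, -0.0]
finger_gap: 85.2
time: 19.45
tool_pos: [527.1, -86.3, 6.2]
tcp_rot: [-179.8, -0.1, 100.8]
ft_force: [0.2, -0.2, 0.3]
finger_gap: 85.4
time: 20.15
tool_pos: [530.5, -87.0, 10.7]
tcp_rot: [179.8, 0.1, 100.8]
ft_force: [-0.7, 0.6, 7.3]
finger_gap: 37.4
```

```bash
python3 -m inch '[0,0,0.02,0,0,0,255, 0,0,0.03,0,0,0,255, 0,0,0.04,0,0,0,255, -0.005,0.015,0.02,0,0,-3,255, -0.01,0.03,0,0,0,-4,255, -0.01,0.035,0,0,0,-4,255, -0.01,0.035,0,0,0,-4,255, -0.01,0.035,0,0,0,-3.95,255, -0.01,0.02,0,0,0,0,255, -0.0053,0.005,0,0,0,0,255]' && python3 -m inch '[0,0,-0.03,0,0,0,255,0,0,-0.03,0,0,0,255,0,0,-0.03,0,0,0,255, 0,0,-0.012,0,0,0,255, 0,0,-0.006,0,0,0,255,0,0,-0.0035,0,0,0,255,0,0,0,0,0,0,255]'
```

```text
time: 21.15
tool_pos: [468.1, 90.3, 119.3]
tcp_rot: [180.0, -0.0, 82.0]
ft_force: [0.4, 0.5, -0.1]
finger_gap: 37.6
time: 21.85
tool_pos: [470.1, 88.2, 9.1]
tcp_rot: [179.9, -0.0, 81.8]
ft_force: [0.0, -1.0, -0.8]
finger_gap: 37.8
```

```bash
python3 -m inch '[0,0,0,0,0,0,200, 0,0,0,0,0,0,160, 0,0,0,0,0,0,100,0,0,0,0,0,0,0,0,0,0,0,0,0,0,0,0,0,0,0,0,0, 0,0,0.02,0,0,0,0,0,0,0.03,0,0,0,0,0,0,0.04,0,0,0,0,0,-0.02,0.02,0,0,0,0]' ; python3 -m inch '[0,-0.045,0,0,0,0,0,0,-0.045,0,0,0,0,0,0,-0.045,0,0,0,0,0,0,-0.045,0,0,0,0,0,0,-0.045,0,0,0,0,0,0,-0.045,0,0,0,0,0,0,-0.045,0,0,0,0,0,0,-0.045,0,0,0,0,0,0,-0.03,0,0,0,0,0,0,0,0,0,0,0,0]'; python3 look.py pics/p6.png
```

```text
time: 22.85
tool_pos: [470.3, 69.6, 120.9]
tcp_rot: [179.8, -0.1, 82.0]
ft_force: [1.5, -0.4, 0.4]
finger_gap: 85.2
time: 23.85
tool_pos: [468.2, -325.5, 117.5]
tcp_rot: [180.0, 0.1, 81.6]
ft_force: [-0.6, 0.3, -0.3]
finger_gap: 85.6
```

View pics/p6.png

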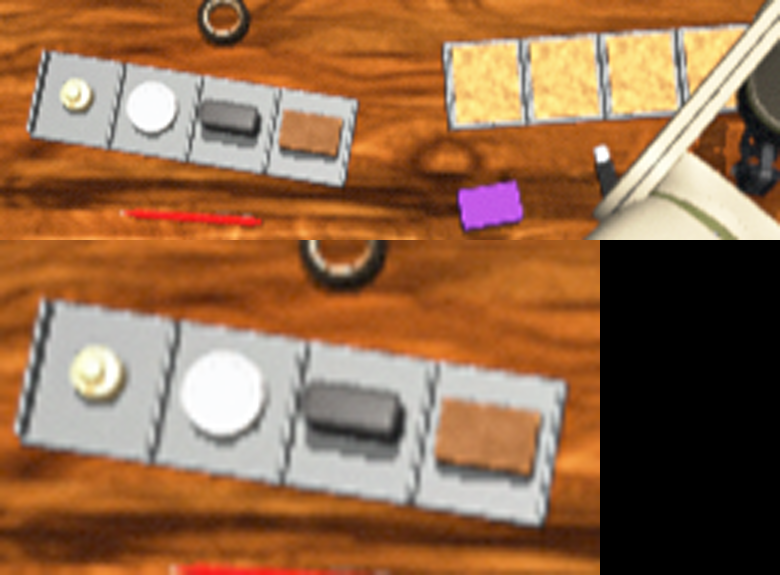

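All four are upright and in the right order. The case looks a little left in its bay, so I'll measure how much of that is parallax.

```bash
cat >> chk.py <<'E'
for t in (60,70,80): go('case',(245,188,269,207),lambda h:(h[...,1]<70)&(h[...,2]<125)&(h[...,2]>t),51)
go('block',(271,195,297,213),lambda h:(h[...,1]<180)&(h[...,1]>100)&(h[...,2]>120),30)
E
python3 chk.py; python3 - <<'E'
from m2 import *
T=np.load('t2.npz')['p']
S,_=r.snapshot('side'); np.savez('s2.npz',p=S)
a=cv2.resize(S[160:220,290:365],None,fx=7,fy=7,interpolation=1)
for i in range(0,75,10): cv2.putText(a,str(290+i),(i*7,10),0,.35,(0,255,0))
for i in range(0,60,10): cv2.putText(a,str(160+i),(0,i*7+8),0,.35,(255,255,0))
cv2.imwrite('pics/p7.png',a[:,:,::-1])
E
```

```text
tin [494.3 248.7  49.4  49.7  52.5 494.1 249.1] tray [ 2.6 42. ] [ 2.3 42.4]
weight [501.4 324.6  30.2  32.5 -22.4 502.  326.3] tray [ -1.2 118.1] [ -0.8 119.9]
case [474.9 169.1  38.6  63.3   1.2 469.5 174. ] tray [ -5.3 -39.6] [-11.4 -35.5]
case [457.6 166.9  12.5  54.4  -9.9 459.5 171.6] tray [-22.2 -44.2] [-20.9 -39.3]
case [457.1 166.9  11.5  54.2  -9.9 459.3 172.2] tray [-22.7 -44.3] [-21.2 -38.7]
block [468.4  87.9  38.3  59.4  -7.4 468.7  87.7] tray [  -0.3 -120.9] [ 1.00e-01 -1.21e+02]
```

View pics/p7.png

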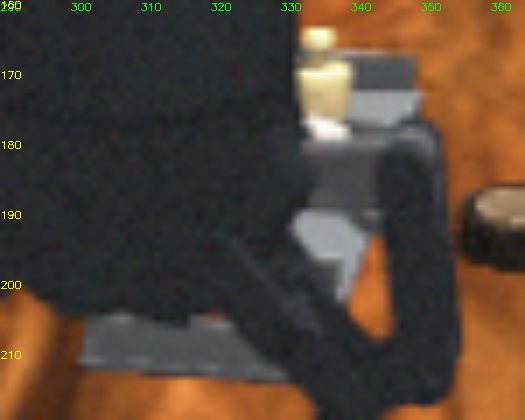

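```bash
python3 -m inch '[0,0,0.04,0,0,0,0,0,0,0.04,0,0,0,0,-0.04,0,0,0,0,0,0,-0.04,0,0,0,0,0,0,-0.04,0,0,0,0,0,0,-0.02,0,0,0,0,0,0,0,0,0,0,0,0,0]'; python3 - <<'E'
from m2 import *
T=np.load('t2.npz')['p']; print(T[196:206:2,257],T[198,247:270:2].mean(1))
exec(open('chk.py').read().split("go('tin'")[0])
print(tr(onplane('top',[(257.0,196.8)],51)[0]))
for lo,hi in((0,75),(0,85),(45,85),(55,90)): go('case%d-%d'%(lo,hi),(246,188,268,206),lambda h:(h[...,1]<80)&(h[...,2]<hi)&(h[...,2]>=lo),51)
S,_=r.snapshot('side')
a=cv2.resize(S[155:220,290:365],None,fx=7,fy=7,interpolation=1)
for i in range(0,75,10): cv2.putText(a,str(290+i),(i*7,10),0,.35,(0,255,0))
for i in range(0,60,10): cv2.putText(a,str(155+i),(0,i*7+8),0,.35,(255,255,0))
cv2.imwrite('pics/p8.png',a[:,:,::-1])
E
```

```text
time: 24.65
tool_pos: [327.3, -320.5, 197.3]
tcp_rot: [-180.0, -0.0, 81.8]
ft_force: [0.2, -0.3, 0.2]
finger_gap: 85.8
[[138 136 131]
 [144 141 138]
 [143 140 140]
 [ 78  78  74]
 [ 51  48  49]] [110.         123.         127.         131.33333333 139.
 141.         143.         142.         147.66666667  85.66666667
 188.         204.66666667]
[  5.  -43.2]
case0-75 [466.1 163.1  20.7  55.6   8.8 466.6 160.4] tray [-13.2 -46.7] [-12.3 -49.3]
case0-85 [466.6 163.4  21.8  56.8   8.8 466.9 161.1] tray [-12.8 -46.4] [-12.1 -48.6]
case45-85 [465.6 166.4   8.7  54.7  -8.4 466.3 166.8] tray [-14.2 -43.5] [-13.5 -43.1]
case55-90 [471.2 190.6   4.4   5.1 -87.5 471.5 191. ] tray [-12.1 -18.8] [-11.8 -18.4]
```

View pics/p8.png

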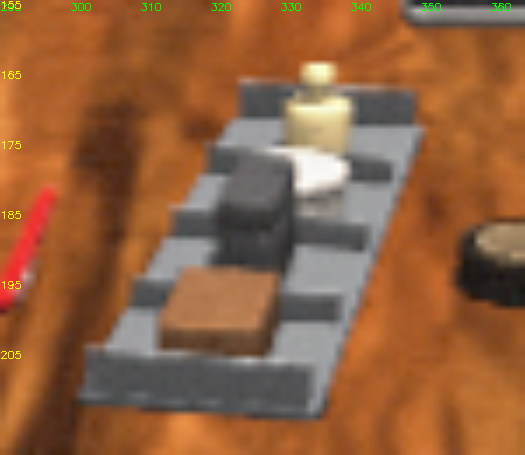

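The side view shows all four upright and in their own bays. The case's lit top has V of about 140, so I'll remeasure with that band.

```bash
python3 - <<'E'
exec(open('chk.py').read().split("go('tin'")[0])
T,d=r.snapshot('top')
f=up(T,(244,186,271,208),1).max(2); print(f[4:18:1,2:26:2])
for hi in(155,165,172): go('case%d'%hi,(248,188,269,206),lambda h:(h[...,1]<60)&(h[...,2]<hi)&(h[...,2]>105),51)
for hi in(95,110): go('front%d'%hi,(248,188,269,206),lambda h:(h[...,2]<hi),6)
E
```

```text
[[ 92 195 196 195 194 194 194 196 197 197 198 199]
 [ 88 196 193 196 195 195 193 199 195 199 196 198]
 [ 96 178 178 194 195 193 196 202 199 197 199 198]
 [111 134 133 152 158 178 194 193 200 199 194 196]
 [127 112 111 114 117 135 155 161 176 196 198 200]
 [116 114 124 128 122 116 119 119 131 165 198 196]
 [ 99 119 121 126 128 132 134 130 125 134 195 197]
 [ 97 116 124 126 130 134 136 140 140 141 159 197]
 [106 120 124 128 131 135 139 140 143 134  99 203]
 [119 120 124 127 132 139 141 146 144 119  60 196]
 [141  98 113 118 129 133 137 148 150 107  55 197]
 [174  59  71  83 103 115 122 136 148  94  64 197]
 [193  49  35  47  58  69  85 106 116  77  67 198]
 [194  88  58  45  40  36  46  63  66  48  72 198]]
case155 [483.2 167.4  23.6  53.9  -9.1 483.  167. ] tray [  3.1 -40.1] [  3.  -40.5]
case165 [483.4 167.1  24.1  54.5  -9.1 483.3 167. ] tray [  3.4 -40.3] [  3.3 -40.4]
case172 [483.6 167.2  24.6  54.6  -9.1 483.5 166.9] tray [  3.5 -40.2] [  3.5 -40.5]
front95 [478.2 169.1  24.3  56.9   2.1 474.8 166.6] tray [ -2.1 -39.1] [ -5.1 -42. ]
front110 [479.3 168.9  25.9  57.5   1.2 474.7 168.6] tray [ -1.  -39.1] [ -5.5 -40.1]
```

```bash
python3 -c "
from bench import r
print(r.hand_in())"
```

```text
the job is handed in; nothing more can be done
None
```

The four things are now in the new tray in reverse order. From left to right, as seen from the robot, they are weight, tin, case and block. I handed the job in at about 25 s on the robot's clock, with the gripper clear of everything.

**Position:** the last camera checks put each thing within about 3 mm of the middle of its bay:

| Thing | Offset front to back (mm) | Offset along the row (mm) |
|---|---|---|
| Weight | −1 | 0 to −2 |
| Tin | +2.5 | +2 |
| Case | +3 | 0 |
| Block | 0 | −1 |

**Squareness:** the case and the block are each within 1° of the tray's row direction.

**Upright:** in the last side view, all four stand upright.

**Checks that disagreed:**
- **Case:** my first masks picked up its shadow and dark front face and gave offsets as large as 23 mm. I discarded them and remeasured on its lit top. The remaining +3 mm may be partly bias, because the rounded front edge looks dark.
- **Weight:** its position along the row varied by about 3 mm between the ways I measured it.

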